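# Pack the baking caddy

## Robot

A 6-joint arm with a two-finger parallel gripper is mounted at the origin on a cart in front of the work surface, level with it; the furniture and walls round the work are solid. World frame = base frame: x ahead of the robot, y to its left, z up, the work surface at z = 0. Lengths are in m, angles in rad, forces in N, time in s.
With the tool pointing down it reaches from about 0.275 to 0.85 m from the base axis. Payload 5.2 kg.
Tool frame: the origin (TCP) lies on the centre line of the jaws, within the pads' length; the fingertips stand 8 mm ahead of it and the grasp point (between the pads) lies 11 mm behind it; z points along the fingers, y is the line along which they close (so a half turn about z gives the same grasp; the last joint's range is limited). The gripper opens to 85 mm and grips with 20 to 120 N. Pads are 22 mm wide; open, the fingers measure 114 mm over their backs; the gripper's body (76 mm by 85 mm) begins 54 mm behind the grasp point. The pads swing forward as they close: fully open they stand 13 mm farther back than shut.
Start: joints at [-0.203, 0.259, 1.535, -0, 1.348, -0.203], TCP at [0.55, 0, 0.239] pointing down, gripper open.
Joint ranges: [-3.14, 3.14], [-0.91, 2.08], [0.19, 2.58], [-1.22, 4.36], [0.22, 2.71], [-3.12, 3.12]. Speed limits (rad/s): [2.57, 2.57, 3.14, 3.14, 3.14, 3.14].

## Interface

Orientations are given as a 3x3 rotation matrix whose columns are the frame's x, y, z axes.
In Python, from plant import env, eyes gives the robot as it stands.
- The arm moves only by the tool jog_arm, never from a script. Its argument "targets" is a list of rows, each an object with "fingers": the finger opening in cm, from 0 to 8.54; "dp": the shift along the world's x, y, z in cm, a list of three; "yaw": the turn about the world's z in degrees. A call has 1 to 12 rows; each row shifts and turns the commanded pose from where the row before left it; what a row does not reach is not made up. A row lasts 1/8 s, in which the tool goes at most 62.5 mm and 10.7 degrees, less where a joint would pass 70% of its speed; a pose out of reach is approached as far as the arm can. A call is refused whole if a number of a shift passes 6.25 or a number of a turn 10.7, either way. A call with a gripper value outside its range is refused whole. The fingers move at their own pace and stop on an object; "force" is the grip in N (left out, the last holds). Time passes only in rows, so rows that do not move let the fingers close. It gives the time, the measured TCP pose, the force, the opening and the grip force at its end, in the units of the state.
- env.sense(): the state, without advancing time (a new reading comes with each control period).
- eyes.get_image(name): name is "scene" or "side" or "wrist"; returns a dict with "img" (384x512x3 uint8, blue, green, red), "z_map" (384x512 float32, m along the optical axis (not along the pixel's ray), 0 where there is no reading), "fx", "fy", "cx", "cy" (pixels), "k1" (the pictures are not rectified: a ray, as slopes to the right and down, at radius r is drawn at 1 + k1 r^2 times it, then the intrinsics apply), "view" (4x4, takes a point from world to camera coordinates). Camera axes: x right, y up, looking along -z (the intrinsics and any distortion apply to the point x, -y, -z); pixel columns grow to the right and rows downward; lengths in m; the calibration is good to about 2 mm. A picture is of the moment at which its call begins.
- env.job_done(): hands the job in; it is judged then, once.
The state is a dict: "t": time; "joint_pos": joint angles; "joint_vel": joint speeds; "effort": joint torques, N m; "ee_pos": TCP position; "orientation": TCP orientation; "force": force on the tool from outside, world axes, zero at the start; "wrist_torque": the same for the moment, N m; "width": finger opening in m; "grip_force": force on a finger pad.
Only numpy, scipy, OpenCV 4.12 (cv2) and the standard library are available. Lean on these libraries where they do the work, as an engineer would, in place of code of your own. Each camera call takes 0.05 s, during which the arm holds its last target. There are 200 camera calls.

## Task

Pack the baking caddy: stand the brown vanilla bottle, the round white baking powder tin, the square green-lidded starch canister and the glass jar of white salt (white dot on its lid) upright on the floor of the wells cut for them - the bottle in the small round well, the tin in the large round one, the canister in the square one and the handled jar in the oblong one. Leave the jar of grey pepper (black dot) and the green-capped spice bottle standing where they are, and tip nothing over.

Things in the scene. Friction and masses are not known exactly. Their poses are not given: they have to be found in the camera images.
- vanilla: Dark brown round bottle with a white screw cap and white label: vanilla, a baking thing. Body 49 mm across straight up to 86 mm, then sloping shoulders up to 118 mm, cap 29 mm across from 119 to 137 mm. Origin: centre of its underside; z up along its axis. Stands loose on the worktop; about 0.19 kg; its base is slightly rounded, so it may rock for a second after release.
- baking_powder: Round white tin with red print and a flat grey metal lid: baking powder, a baking thing. 62 mm across, 96 mm tall, straight sides. Origin: centre of its underside; z up along its axis. Stands loose; about 0.26 kg.
- starch: Square white card canister with rounded corners, a green lid and green print: starch, a baking thing. 65 x 65 mm, 132 mm tall, straight sides. Origin: centre of its underside; z up, x and y square to its sides. Stands loose; about 0.34 kg.
- salt_jar: Small glass jar, copper-brown lid with a round white sticker, white salt inside: a baking thing. Square body 51x51 mm, 51x72 over the handle on one side, 90 tall (lid 47 across, from 78 up). Origin: centre of the underside of the 51x72 outline; z up, handle at -y: the body's middle is 10 mm from the origin towards +y. Grip the body across x, clear of the handle. Loose; about 0.17 kg.
- pepper_jar: Small glass jar, copper-brown lid with a round black sticker, grey pepper inside: twin of the salt jar, stays where it is. Square body 51x51 mm, 51x72 over the handle on one side, 90 tall (lid 47 across, from 78 up). Origin: centre of the underside of the 51x72 outline; z up, handle at +y: the body's middle is 10 mm from the origin towards -y. Loose.
- green_spice: Round clear bottle with a dark green cap and a white and green label: a savoury spice mix, not a baking thing; it stays where it is. 60 mm across, 145 mm tall. Origin: centre of its underside; z up. Stands loose.
- insert_small_round: Fixed wooden insert block, 98x98x36 mm, one of four set 2 by 2 (pitch 100 mm, axes parallel, any order) in a white tray, 220x220 mm with 46 mm rim and small side handles: the caddy. Origin: centre of its underside, 6 mm above the worktop; x, y along its sides. Well centred, floor at z=8 mm, mouth at z=36 mm. Small round well, 66 mm across: for the vanilla bottle.
- insert_large_round: Fixed wooden insert block, 98x98x36 mm, one of four set 2 by 2 (pitch 100 mm, axes parallel, any order) in a white tray, 220x220 mm with 46 mm rim and small side handles: the caddy. Origin: centre of its underside, 6 mm above the worktop; x, y along its sides. Well centred, floor at z=8 mm, mouth at z=36 mm. Large round well, 78 mm across: for the baking powder tin.
- insert_square: Fixed wooden insert block, 98x98x36 mm, one of four set 2 by 2 (pitch 100 mm, axes parallel, any order) in a white tray, 220x220 mm with 46 mm rim and small side handles: the caddy. Origin: centre of its underside, 6 mm above the worktop; x, y along its sides. Well centred, floor at z=8 mm, mouth at z=36 mm. Square well, 80x80 mm: for the starch canister.
- insert_oblong: Fixed wooden insert block, 98x98x36 mm, one of four set 2 by 2 (pitch 100 mm, axes parallel, any order) in a white tray, 220x220 mm with 46 mm rim and small side handles: the caddy. Origin: centre of its underside, 6 mm above the worktop; x, y along its sides. Well centred, floor at z=8 mm, mouth at z=36 mm. Oblong well, 67 along x, 88 along y: for the salt jar, handle along +y or -y.
Not all that is in view belongs to the job. What is shaped like the salt_jar but purple is not meant.

How it is judged:
At the end, for the whole second after the job is handed in: Each baking thing is upright (0.12 rad), at rest in its own well, origin within 12 mm of the well's middle along each side and at most 5 mm above its floor; pepper jar and green-capped bottle upright within 30 mm of where they stood (x of vanilla in the frame of insert_small_round between -0.012 and 0.012 m and y of vanilla in the frame of insert_small_round between -0.012 and 0.012 m and z of vanilla in the frame of insert_small_round below 0.013 m and angle between each of vanilla, baking_powder, starch, salt_jar, pepper_jar, green_spice's own z axis and vertical below 0.12 rad and linear speed of each of vanilla, baking_powder, starch, salt_jar, pepper_jar, green_spice below 0.05 m/s and x of baking_powder in the frame of insert_large_round between -0.012 and 0.012 m and y of baking_powder in the frame of insert_large_round between -0.012 and 0.012 m and z of baking_powder in the frame of insert_large_round below 0.013 m and x of starch in the frame of insert_square between -0.012 and 0.012 m and y of starch in the frame of insert_square between -0.012 and 0.012 m and z of starch in the frame of insert_square below 0.013 m and x of salt_jar in the frame of insert_oblong between -0.012 and 0.012 m and y of salt_jar in the frame of insert_oblong between -0.012 and 0.012 m and z of salt_jar in the frame of insert_oblong below 0.013 m and distance of each of pepper_jar, green_spice from where it was at the start of the episode below 0.03 m); the robot touches nothing.
It fails at once if the pepper jar is shifted more than 30 mm, or knocked over (distance of pepper_jar from where it was at the start of the episode above 0.03 m or angle between pepper_jar's own z axis and vertical above 0.3 rad).
It fails at once if the green-capped spice bottle is shifted more than 30 mm, or knocked over (distance of green_spice from where it was at the start of the episode above 0.03 m or angle between green_spice's own z axis and vertical above 0.3 rad).
It fails at once if a baking thing is tipped over (more than 60 degrees) (angle between any of vanilla, baking_powder, starch, salt_jar's own z axis and vertical above 1.05 rad).
It also fails if it takes over 109 s, if anything falls off the work surface, if the arm or the gripper's body presses on something with over 40 N, if the wrist force passes 120 N, or if a joint passes its speed limit or range.

## Working session

There is one attempt and no reset: what is moved stays moved. The work goes in short steps, Python scripts to look and compute and a tool call to move; the robot and the scene stay as the last step left them, time stands still between calls to the robot, and variables do not carry over. Pictures are saved under pics/ and viewed, at most 14 in all, crops included, and the job is handed in when it is done.

Besides the shell and the picture viewer there is one more tool, called after "Call:" by a JSON object that holds its "api" and its "payload". jog_arm: Moves the arm, as the interface text tells. Its arguments: {"type":"object","properties":{"targets":{"type":"array","items":{"type":"object","properties":{"fingers":{"type":"number"},"dp":{"type":"array","items":{"type":"number"}},"yaw":{"type":"number"}}}},"force":{"type":"number"}},"required":["targets"]}

```bash
ls; mkdir -p pics; cat > h.py <<'E'
import numpy as np, cv2, pickle
from plant import env, eyes
def grab(n,save=None):
    d=eyes.get_image(n)
    if save: cv2.imwrite(f'pics/{save}.png',d['img']); pickle.dump(d,open(f'pics/{save}.pkl','wb'))
    return d
def rays(d,uv):
    uv=np.atleast_2d(np.asarray(uv,float))
    K=np.array([[d['fx'],0,d['cx']],[0,d['fy'],d['cy']],[0,0,1]],float)
    s=cv2.undistortPoints(uv[:,None],K,np.array([d['k1'],0,0,0,0.]))[:,0]
    V=np.linalg.inv(np.array(d['view']))
    return V[:3,3], np.c_[s[:,0],-s[:,1],-np.ones(len(s))]@V[:3,:3].T
def onz(d,uv,z):
    o,r=rays(d,uv); return o+r*((z-o[2])/r[:,2])[:,None]
def pts(d,uv):
    uv=np.atleast_2d(np.asarray(uv,int)); o,r=rays(d,uv)
    return o+r*d['z_map'][uv[:,1],uv[:,0]][:,None]
def cloud(d):
    v,u=np.mgrid[0:384,0:512]; uv=np.c_[u.ravel(),v.ravel()]
    p=pts(d,uv).reshape(384,512,3); p[d['z_map']==0]=np.nan; return p
E
python3 - <<'E'
from h import *
for n in('scene','side','wrist'):
    d=grab(n,n+'0'); print(n,d['fx'],d['k1'],np.linalg.inv(d['view'])[:3,3].round(3))
a=[cv2.imread(f'pics/{n}0.png') for n in('scene','side','wrist')]
print(env.sense()['t'])
E
```

```text
pics
scene 400.3918307931258 0.03508872929224845 [-0.119 -0.895  0.645]
side 366.2729786553022 -0.02463464161970122 [ 0.089 -0.916  0.492]
wrist 278.20539648622525 0.019880464047328475 [0.55  0.075 0.372]
0.15
```

View pics/scene0.png

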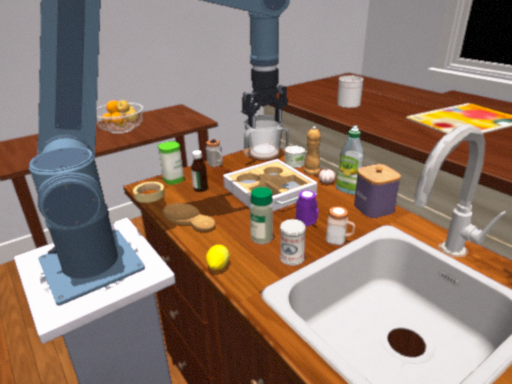

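View pics/side0.png

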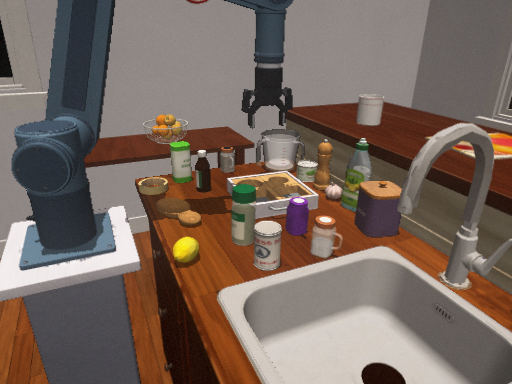

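View pics/wrist0.png

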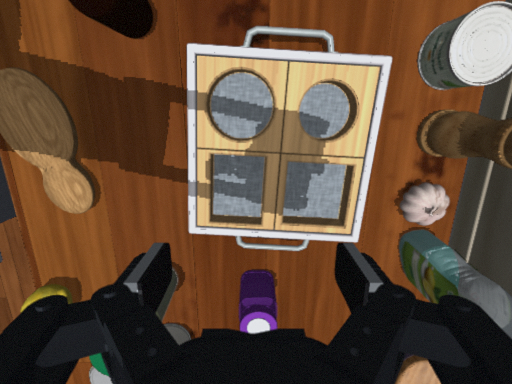

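The three views show:
- **Scene and side:** starch is at scene (171,162), vanilla at (199,172) and the green spice bottle at (261,215). The tin is at (291,242) and the purple decoy at (307,208).
- **Jars:** there are two candidates, a near one at scene (337,226) and a far one at (214,152). The near one looks white-filled, so it is probably the salt. I'll confirm that in a crop.
- **Wrist:** the wells are large round (241,104), small round (328,110), narrow oblong (238,187) and square (318,190).

```bash
python3 - <<'E'
from h import *
L=lambda n:pickle.load(open(f'pics/{n}0.pkl','rb'))
s,e,w=L('scene'),L('side'),L('wrist')
c=lambda d,x,y,k=50:cv2.resize(d['img'][y-k//2:y+k//2,x-k//2:x+k//2],(260,260),interpolation=cv2.INTER_CUBIC)
im=np.vstack([np.hstack([c(s,337,226),c(s,214,152),c(s,171,162)]),np.hstack([c(e,324,238),c(e,227,160),c(e,291,242,90)])])
cv2.imwrite('pics/crop1.png',im)
# tray on wrist: wood blocks/wells through depth
P=cloud(w)
for n,(u,v) in dict(LR=(241,104),SR=(328,110),ob=(238,187),sq=(318,190),rim_w1=(205,150)).items(): print(n,P[v,u].round(3))
for n,d,uv in [('starchlid',s,(170,146)),('van',s,(197,170)),('farjar',s,(214,142)),('tin',s,(291,224)),('spice',s,(261,190)),('nearjar',s,(338,211)),('purple',s,(307,195))]:
    p=cloud(d); print(n,p[uv[1],uv[0]].round(3))
E
```

```text
LR [0.535 0.081 0.014]
SR [0.642 0.074 0.014]
ob [ 0.529 -0.024  0.013]
sq [ 0.637 -0.029  0.012]
rim_w1 [0.493 0.029 0.042]
starchlid [0.365 0.281 0.13 ]
van [0.394 0.158 0.08 ]
farjar [0.549 0.313 0.087]
tin [ 0.417 -0.279  0.095]
spice [ 0.411 -0.165  0.142]
nearjar [ 0.555 -0.303  0.091]
purple [ 0.551 -0.19   0.089]
```

View pics/crop1.png

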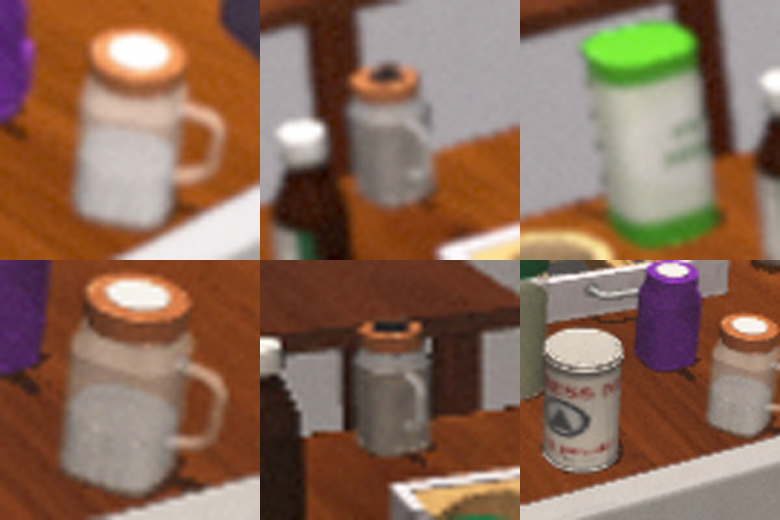

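The crop confirms it. The near jar at scene (337,226) has a white dot and white salt, so it is the salt jar. The far one at (214,152) has a black dot and grey pepper and stays where it is. The purple jar is the decoy. The canister is square with a green lid, and the tin is white with red print.

Call:
{"api": "jog_arm", "payload": {"targets": [{"dp": [-1,-5.3,0]},{"dp": [-1,-5.3,0]},{"dp": [-1,-5.3,0]},{"dp": [-1,-5.3,0]},{"dp": [-1,-5.3,0]},{"dp": [-1,-5.3,0]},{"dp": [0,0,0]},{"dp": [0,0,0]}]}}

```text
$.targets[0]: bad value
```

```bash
python3 - <<'E'
from h import *
w=pickle.load(open('pics/wrist0.pkl','rb')); P=cloud(w)
top=np.median(P[145:152,215:350,2]); print('top z',top)
low=((P[...,2]<top-0.012)&np.isfinite(P[...,2])).astype(np.uint8)
low[:, :195]=0; low[:,385:]=0; low[:52]=0; low[235:]=0
low=cv2.morphologyEx(low,cv2.MORPH_OPEN,np.ones((3,3)))
cs,_=cv2.findContours(low,cv2.RETR_EXTERNAL,cv2.CHAIN_APPROX_NONE)
for c in cs:
    if cv2.contourArea(c)<800: continue
    q=(onz(w,c[:,0],top)[:,:2]*1000).astype(np.float32)
    print(cv2.boundingRect(c),'rect',cv2.minAreaRect(q),'circ',cv2.minEnclosingCircle(q), 'area d',2*np.sqrt(cv2.contourArea(q)/np.pi))
d=grab('wrist','wrist1')
s=env.sense(); print(s['t'],s['ee_pos'])
E
```

```text
top z nan
0.2 [5.49706601e-01 9.82781821e-05 2.38772130e-01]
```

View pics/wrist1.png

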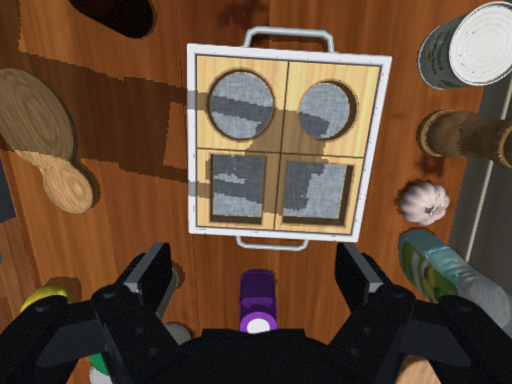

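The move was refused because every row needs all its fields, so this picture matches the first wrist view (tray centre about (287,145)). I'll send full rows this time.

Call:
{"api": "jog_arm", "payload": {"targets": [{"dp": [-1,-5.3,0],"yaw": 0,"fingers": 8.5},{"dp": [-1,-5.3,0],"yaw": 0,"fingers": 8.5},{"dp": [-1,-5.3,0],"yaw": 0,"fingers": 8.5},{"dp": [-1,-5.3,0],"yaw": 0,"fingers": 8.5},{"dp": [-1,-5.3,0],"yaw": 0,"fingers": 8.5},{"dp": [-1,-5.3,0],"yaw": 0,"fingers": 8.5},{"dp": [0,0,0],"yaw": 0,"fingers": 8.5},{"dp": [0,0,0],"yaw": 0,"fingers": 8.5}]}}

```text
t: 1.2
ee_pos: [0.4898, -0.3175, 0.2388]
orientation: [[0.001, 1.0, -0.001], [1.0, -0.001, 0.001], [0.001, -0.001, -1.0]]
force: [-1.1, -0.2, 0.1]
width: 0.0851
grip_force: 0.0
```

```bash
python3 - <<'E'
from h import *
w=pickle.load(open('pics/wrist0.pkl','rb')); P=cloud(w)
top=np.nanmedian(P[150:156,215:350,2]); print('top z',top)
low=((P[...,2]<top-0.012)&np.isfinite(P[...,2])).astype(np.uint8)
low[:, :195]=0; low[:,385:]=0; low[:52]=0; low[235:]=0
low=cv2.morphologyEx(low,cv2.MORPH_OPEN,np.ones((3,3)))
cs,_=cv2.findContours(low,cv2.RETR_EXTERNAL,cv2.CHAIN_APPROX_NONE)
for c in cs:
    if cv2.contourArea(c)<800: continue
    q=(onz(w,c[:,0],top)[:,:2]*1000).astype(np.float32)
    print(cv2.boundingRect(c),'rect',cv2.minAreaRect(q),'circ',cv2.minEnclosingCircle(q), 'area d',2*np.sqrt(cv2.contourArea(q)/np.pi))
d=grab('wrist','wrist2')
s=env.sense(); print(s['t'],s['ee_pos'])
E
```

```text
top z 0.04046605287178218
(282, 162, 69, 61) rect ((626.7574462890625, -24.62110137939453), (75.36774444580078, 76.69956970214844), 86.65349578857422) circ ((626.47119140625, -24.630203247070312), 52.59108352661133) area d 84.24274673081011
(211, 154, 55, 68) rect ((529.3530883789062, -18.81116485595703), (83.17552947998047, 64.67716979980469), 86.60903930664062) circ ((529.89013671875, -18.489517211914062), 51.872840881347656) area d 81.12838034856846
(360, 109, 25, 126) rect ((693.4866333007812, -4.115753173828125), (30.53858184814453, 156.26075744628906), 7.599581241607666) circ ((703.2841186523438, -2.880350351333618), 78.2454833984375) area d 57.08539060509924
(300, 81, 54, 59) rect ((633.2174682617188, 73.09937286376953), (60.17643737792969, 63.26725387573242), 2.9025800228118896) circ ((632.873046875, 72.8791275024414), 31.907651901245117) area d 61.6307525476261
(208, 70, 66, 70) rect ((535.2802124023438, 78.92608642578125), (74.07176971435547, 74.13679504394531), 0.014060822315514088) circ ((535.1597290039062, 78.57852935791016), 37.77747344970703) area d 74.12822617269524
1.25 [ 0.49003996 -0.31694972  0.23906512]
```

View pics/wrist2.png

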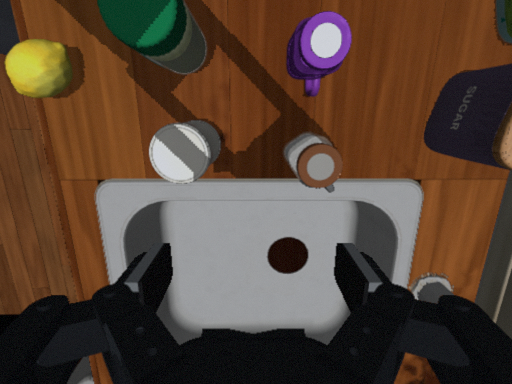

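The wrist view from the sink side shows the tin lid at (180,152) and the salt lid at (319,165), with its handle toward (331,187). The spice bottle is at (150,30) and the purple decoy at (320,45). Next I'll measure the tin and the salt jar's yaw.

```bash
python3 - <<'E'
from h import *
L=lambda n:pickle.load(open(f'pics/{n}.pkl','rb'))
C={n:cloud(L(n)) for n in('scene0','side0','wrist2')}
def near(n,x,y,z0,z1,r=.06):
    p=C[n]; m=(np.hypot(p[...,0]-x,p[...,1]-y)<r)&(p[...,2]>z0)&(p[...,2]<z1)
    return p[m],m
for nm,x,y,z0 in [('tin',.417,-.279,.085),('salt',.555,-.303,.082)]:
    q,m=near('wrist2',x,y,z0,.12); 
    z=np.median(q[:,2]); c,_=cv2.findContours(m.astype(np.uint8),0,1); c=max(c,key=cv2.contourArea)
    t=(onz(L('wrist2'),c[:,0],z)[:,:2]*1000).astype(np.float32)
    print(nm,'topz',z,len(q),'circle',cv2.minEnclosingCircle(t),cv2.boundingRect(c))
    for n in('scene0','side0'):
        q,_=near(n,x,y,z0,.12); print('  ',n,q.mean(0).round(3),np.percentile(q[:,2],[10,50,90]).round(3))
# salt body/handle points
for n in C:
    for z0,z1 in((.015,.03),(.03,.045),(.045,.06),(.06,.075)):
        q,_=near(n,.555,-.303,z0,z1)
        if len(q)<5: continue
        h=cv2.minAreaRect((q[:,:2]*1000).astype(np.float32))
        print(n,z0,len(q),np.round(q.min(0)[:2]*1000),np.round(q.max(0)[:2]*1000),np.round(np.r_[h[0],h[1],h[2]],1))
# zoom
d=L('wrist2'); a=cv2.resize(d['img'][120:210,270:370],(400,360),interpolation=2)
s=cv2.resize(L('side0')['img'][208:268,304:350],(276,360),interpolation=2)
q,_=near('scene0',.555,-.303,.015,.078); q2,_=near('side0',.555,-.303,.015,.078)
pl=np.full((360,120*1,3),255,np.uint8)
pl=np.full((360,360,3),255,np.uint8)
for Q,col in((q,(0,0,255)),(q2,(255,0,0)),(near('wrist2',.555,-.303,.015,.078)[0],(0,150,0))):
    for X,Y,_ in Q: cv2.circle(pl,(int(180+(X-.555)*3000),int(180-(Y+.303)*3000)),1,col,-1)
cv2.imwrite('pics/crop2.png',cv2.resize(np.hstack([a,pl]),(760,360)))
E
```

```text
tin topz 0.09439273475431548 2917 circle ((416.1028747558594, -284.990966796875), 30.670989990234375) (149, 123, 61, 61)
   scene0 [ 0.411 -0.291  0.094] [0.09  0.094 0.096]
   side0 [ 0.413 -0.294  0.094] [0.089 0.096 0.097]
salt topz 0.088707682184201 1638 circle ((558.2420043945312, -298.44390869140625), 24.068492889404297) (296, 144, 47, 45)
   scene0 [ 0.555 -0.303  0.088] [0.085 0.089 0.091]
   side0 [ 0.556 -0.305  0.089] [0.085 0.09  0.092]
scene0 0.015 112 [ 526. -336.] [ 582. -289.] [ 553.5 -316.8   27.7   68.8   60.6]
scene0 0.03 104 [ 528. -338.] [ 582. -289.] [ 552.1 -318.1   24.    68.2   54.9]
scene0 0.045 110 [ 527. -339.] [ 585. -289.] [ 551.6 -319.7   21.3   69.9   50.2]
scene0 0.06 136 [ 527. -332.] [ 579. -283.] [ 553.1 -313.3   30.9   63.3   51.5]
side0 0.015 142 [ 529. -337.] [ 584. -293.] [ 554.8 -316.    27.7   62.1   69.5]
side0 0.03 143 [ 530. -339.] [ 587. -291.] [ 556.9 -317.8   26.    69.5   63.2]
side0 0.045 150 [ 530. -340.] [ 585. -291.] [ 557.4 -317.3   28.5   67.1   67.3]
side0 0.06 175 [ 531. -336.] [ 585. -287.] [ 555.5 -314.6   32.3   64.    62.7]
wrist2 0.015 86 [ 528. -306.] [ 563. -270.] [ 542.7 -284.1   47.9   13.    49.4]
wrist2 0.03 94 [ 529. -336.] [ 580. -270.] [ 552.  -307.3   40.4   68.5   14.2]
wrist2 0.045 141 [ 529. -337.] [ 585. -270.] [ 554.9 -308.3   43.    69.9   18.5]
wrist2 0.06 417 [ 529. -332.] [ 582. -270.] [ 554.5 -302.9   49.    63.8    5.7]
```

View pics/crop2.png

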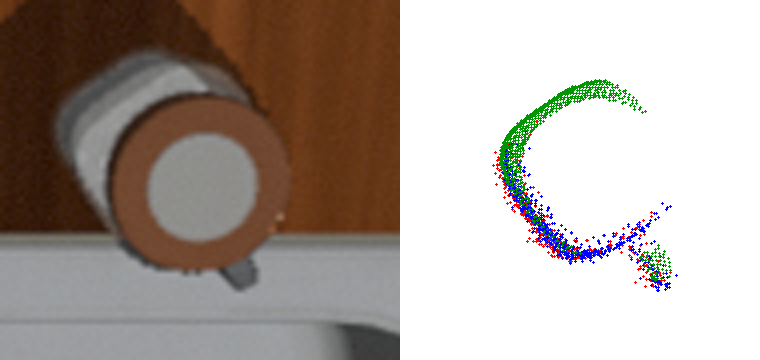

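Measured positions:

| Item | Position |
|---|---|
| Tin | (416,-285), top at 94 mm |
| Salt body | (558,-298), top at 89 mm, handle pointing about -57° |
| Tray | yaw -3.4° |
| Well, small round | (634,74) |
| Well, large round | (534,80) |
| Well, square | (628,-26) |
| Well, oblong | (528,-20) |

I'll take the tin first.

Call:
{"api": "jog_arm", "payload": {"force": 50, "targets": [{"dp": [-3.7,1.6,0],"yaw": 0,"fingers": 8.5},{"dp": [-3.7,1.6,0],"yaw": 0,"fingers": 8.5},{"dp": [0,0,-4],"yaw": 0,"fingers": 8.5},{"dp": [0,0,-4],"yaw": 0,"fingers": 8.5},{"dp": [0,0,-4],"yaw": 0,"fingers": 8.5},{"dp": [0,0,-4],"yaw": 0,"fingers": 8.5},{"dp": [0,0,-2.2],"yaw": 0,"fingers": 8.5},{"dp": [0,0,0],"yaw": 0,"fingers": 5},{"dp": [0,0,0],"yaw": 0,"fingers": 5},{"dp": [0,0,0],"yaw": 0,"fingers": 5},{"dp": [0,0,0],"yaw": 0,"fingers": 5}]}}

```text
t: 2.62
ee_pos: [0.4163, -0.2861, 0.058]
orientation: [[-0.0, 1.0, 0.001], [1.0, 0.0, -0.001], [-0.001, 0.001, -1.0]]
force: [-0.1, 0.6, -3.6]
width: 0.0601
grip_force: 54.4
```

Call:
{"api": "jog_arm", "payload": {"targets": [{"dp": [0,0,4.2],"yaw": 0,"fingers": 5},{"dp": [0,0,4.2],"yaw": 0,"fingers": 5},{"dp": [0,0,4.2],"yaw": 0,"fingers": 5},{"dp": [0,0,4.4],"yaw": 0,"fingers": 5},{"dp": [1.9,6,0],"yaw": 0,"fingers": 5},{"dp": [2,6.1,0],"yaw": 0,"fingers": 5},{"dp": [2,6.1,0],"yaw": 0,"fingers": 5},{"dp": [2,6.1,0],"yaw": 0,"fingers": 5},{"dp": [2,6.1,0],"yaw": 0,"fingers": 5},{"dp": [1.9,6.2,0],"yaw": 0,"fingers": 5},{"dp": [0,0,0],"yaw": 0,"fingers": 5}]}}

```text
t: 4.0
ee_pos: [0.5313, 0.0753, 0.2274]
orientation: [[-0.006, 1.0, 0.0], [1.0, 0.006, 0.002], [0.002, 0.0, -1.0]]
force: [-1.3, -1.0, -3.1]
width: 0.06
grip_force: 56.2
```

```bash
python3 - <<'E'
from h import *
d=grab('wrist','wrist3'); s=env.sense(); print(s['ee_pos'],s['width'],s['force'])
E
```

```text
[0.53086872 0.0729594  0.22721925] 0.059823396002897926 [ 0.06201717 -0.18191414 -2.92753836]
```

View pics/wrist3.png

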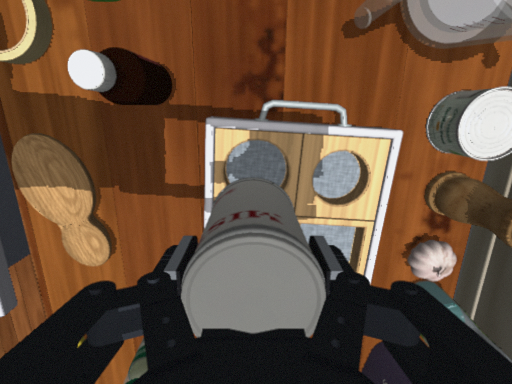

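The tin hangs straight at (255,250). The wells show just beyond it, large round at (255,165) and small round at (338,175). The arm stopped about 3 mm short in x and 7 mm short in y, so I'll correct that while descending.

Call:
{"api": "jog_arm", "payload": {"targets": [{"dp": [0.3,0.7,0],"yaw": 0,"fingers": 5},{"dp": [0,0,-4],"yaw": 0,"fingers": 5},{"dp": [0,0,-4],"yaw": 0,"fingers": 5},{"dp": [0,0,-2.5],"yaw": 0,"fingers": 5},{"dp": [0,0,0],"yaw": 0,"fingers": 5},{"dp": [0,0,0],"yaw": 0,"fingers": 5}]}}

```text
t: 4.8
ee_pos: [0.535, 0.077, 0.1235]
orientation: [[0.002, 1.0, 0.002], [1.0, -0.002, -0.0], [-0.0, 0.002, -1.0]]
force: [0.5, 0.9, -3.0]
width: 0.0603
grip_force: 56.1
```

Call:
{"api": "jog_arm", "payload": {"targets": [{"dp": [0,0.2,-2],"yaw": 0,"fingers": 5},{"dp": [0,0,-1.5],"yaw": 0,"fingers": 5},{"dp": [0,0,-1],"yaw": 0,"fingers": 5},{"dp": [0,0,-0.5],"yaw": 0,"fingers": 5},{"dp": [0,0,0],"yaw": 0,"fingers": 5}]}}

```text
t: 5.42
ee_pos: [0.5343, 0.0799, 0.0724]
orientation: [[0.0, 1.0, 0.0], [1.0, -0.0, -0.0], [-0.0, 0.0, -1.0]]
force: [-0.6, 1.2, -2.6]
width: 0.0604
grip_force: 56.2
```

Call:
{"api": "jog_arm", "payload": {"targets": [{"dp": [0,0,0],"yaw": 0,"fingers": 7.8},{"dp": [0,0,0],"yaw": 0,"fingers": 7.8},{"dp": [0,0,0],"yaw": 0,"fingers": 7.8},{"dp": [0,0,5],"yaw": 0,"fingers": 7.8},{"dp": [0,0,5.5],"yaw": 0,"fingers": 7.8},{"dp": [0,0,5.5],"yaw": 0,"fingers": 7.8},{"dp": [0.4,-6,0],"yaw": 0,"fingers": 7.8},{"dp": [0.4,-6,0],"yaw": 0,"fingers": 7.8},{"dp": [0.4,-6,0],"yaw": 9,"fingers": 7.8},{"dp": [0.4,-6,0],"yaw": 9,"fingers": 7.8},{"dp": [0.4,-6,0],"yaw": 9,"fingers": 8},{"dp": [0.4,-5.5,0],"yaw": 7,"fingers": 8}]}}

```text
t: 6.92
ee_pos: [0.5579, -0.2773, 0.2325]
orientation: [[-0.562, 0.827, 0.0], [0.827, 0.562, -0.0], [-0.001, 0.0, -1.0]]
force: [1.2, 0.0, -0.5]
width: 0.0798
grip_force: 0.0
```

Call:
{"api": "jog_arm", "payload": {"targets": [{"dp": [0,-1,0],"yaw": 0,"fingers": 8},{"dp": [0,0,0],"yaw": 0,"fingers": 8}]}}

```text
t: 7.18
ee_pos: [0.5578, -0.2854, 0.232]
orientation: [[-0.557, 0.83, -0.0], [0.83, 0.557, 0.001], [0.001, 0.0, -1.0]]
force: [-0.3, 0.1, -0.6]
width: 0.0799
grip_force: 0.0
```

```bash
python3 - <<'E'
from h import *
d=grab('wrist','wrist4'); s=env.sense(); R=np.array(s['orientation']); print(s['t'],s['ee_pos'],np.degrees(np.arctan2(R[1,1],R[0,1])))
p=cloud(d)
m=((np.hypot(p[...,0]-.558,p[...,1]+.298)<.045)&(p[...,2]>.082)&(p[...,2]<.11)).astype(np.uint8)
c,_=cv2.findContours(m,0,1)
c=max(c,key=cv2.contourArea); print(cv2.minEnclosingCircle((onz(d,c[:,0],.0887)[:,:2]*1000).astype(np.float32)),cv2.boundingRect(c))
E
```

```text
7.225 [ 0.55789343 -0.28425377  0.23217116] 33.94702979151918
((558.40869140625, -298.3997802734375), 23.761545181274414) (224, 174, 45, 44)
```

View pics/wrist4.png

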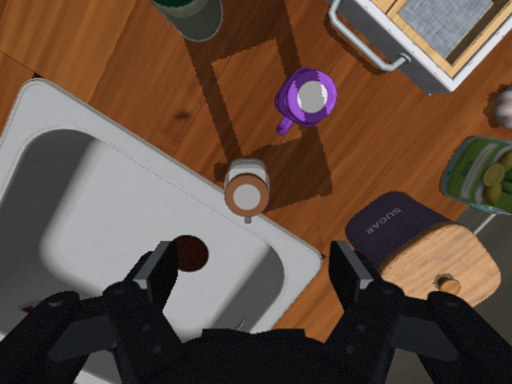

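The salt jar lid is at (246,196) with its handle directly below at (248,218), so the jaws are square to it. Next move is to descend and grip.

Call:
{"api": "jog_arm", "payload": {"force": 40, "targets": [{"dp": [0,-1.4,0],"yaw": 0,"fingers": 8},{"dp": [0,0,-4],"yaw": 0,"fingers": 8},{"dp": [0,0,-4],"yaw": 0,"fingers": 8},{"dp": [0,0,-4],"yaw": 0,"fingers": 8},{"dp": [0,0,-4],"yaw": 0,"fingers": 8},{"dp": [0,0,-2.6],"yaw": 0,"fingers": 8},{"dp": [0,0,0],"yaw": 0,"fingers": 8},{"dp": [0,0,0],"yaw": 0,"fingers": 4},{"dp": [0,0,0],"yaw": 0,"fingers": 4},{"dp": [0,0,0],"yaw": 0,"fingers": 4},{"dp": [0,0,0],"yaw": 0,"fingers": 4}]}}

```text
t: 8.6
ee_pos: [0.5593, -0.3001, 0.0485]
orientation: [[-0.559, 0.829, 0.003], [0.829, 0.559, -0.003], [-0.004, 0.001, -1.0]]
force: [-0.0, 0.3, 6.7]
width: 0.0495
grip_force: 42.4
```

Call:
{"api": "jog_arm", "payload": {"targets": [{"dp": [0,0,4.5],"yaw": 0,"fingers": 4},{"dp": [0,0,4.5],"yaw": 0,"fingers": 4},{"dp": [0,0,4.5],"yaw": 0,"fingers": 4},{"dp": [-0.6,5.8,0],"yaw": -7.5,"fingers": 4},{"dp": [-0.6,5.8,0],"yaw": -7.5,"fingers": 4},{"dp": [-0.6,5.8,0],"yaw": -7.5,"fingers": 4},{"dp": [-0.6,5.8,0],"yaw": -7.5,"fingers": 4},{"dp": [-0.6,5.8,0],"yaw": -7.3,"fingers": 4},{"dp": [0,0,0],"yaw": 0,"fingers": 4},{"dp": [0,0,0],"yaw": 0,"fingers": 4}]}}

```text
t: 9.85
ee_pos: [0.5282, -0.0091, 0.1816]
orientation: [[0.055, 0.998, 0.001], [0.998, -0.055, -0.001], [-0.001, 0.001, -1.0]]
force: [-0.9, -0.4, -1.1]
width: 0.0492
grip_force: 42.4
```

```bash
python3 - <<'E'
from h import *
d=grab('wrist','wrist5'); s=env.sense(); R=np.array(s['orientation']); print(s['t'],s['ee_pos'],np.degrees(np.arctan2(R[1,1],R[0,1])))
p=cloud(d)
m=((np.hypot(p[...,0]-.534,p[...,1]-.08)<.045)&(p[...,2]>.1)&(p[...,2]<.13)).astype(np.uint8)
c,_=cv2.findContours(m,0,1)
c=max(c,key=cv2.contourArea); print(np.median(p[...,2][m>0]),cv2.minEnclosingCircle((onz(d,c[:,0],.109)[:,:2]*1000).astype(np.float32)),cv2.boundingRect(c))
E
```

```text
9.9 [ 0.52831967 -0.00981166  0.1815638 ] -3.2657371484793463
0.10819744882764315 ((534.1665649414062, 78.603759765625), 30.255374908447266) (211, 41, 87, 93)
```

View pics/wrist5.png

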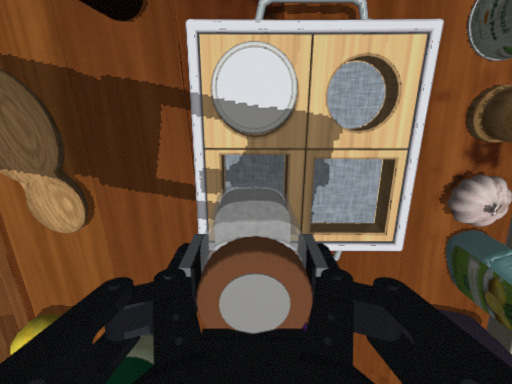

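The tin sits flat in its well at (254,88), with its top at 108 mm. The salt jar is square in the jaws above the oblong well at (252,172). Lowering it now.

Call:
{"api": "jog_arm", "payload": {"targets": [{"dp": [0.1,0,-4],"yaw": 0,"fingers": 4},{"dp": [0,0,-3],"yaw": 0,"fingers": 4},{"dp": [0,0,0],"yaw": 0,"fingers": 4},{"dp": [0,0,-2],"yaw": 0,"fingers": 4},{"dp": [0,0,-1.5],"yaw": 0,"fingers": 4},{"dp": [0,0,-1],"yaw": 0,"fingers": 4},{"dp": [0,0,-0.3],"yaw": 0,"fingers": 4},{"dp": [0,0,0],"yaw": 0,"fingers": 4},{"dp": [0,0,0],"yaw": 0,"fingers": 4}]}}

```text
t: 11.02
ee_pos: [0.5295, -0.0091, 0.0638]
orientation: [[0.057, 0.998, 0.001], [0.998, -0.057, -0.0], [-0.0, 0.001, -1.0]]
force: [-0.6, 0.2, -1.4]
width: 0.0492
grip_force: 42.4
```

Call:
{"api": "jog_arm", "payload": {"targets": [{"dp": [0,0,0],"yaw": 0,"fingers": 6.8},{"dp": [0,0,0],"yaw": 0,"fingers": 6.8},{"dp": [0,0,0],"yaw": 0,"fingers": 6.8},{"dp": [0,0,5],"yaw": 0,"fingers": 6.8},{"dp": [0,0,5.2],"yaw": 0,"fingers": 8.5},{"dp": [0,0,5.2],"yaw": 0,"fingers": 8.5},{"dp": [0,0,5.2],"yaw": 0,"fingers": 8.5},{"dp": [-3.7,4.6,0],"yaw": 0,"fingers": 8.5},{"dp": [-3.7,4.6,0],"yaw": 0,"fingers": 8.5},{"dp": [-3.7,4.6,0],"yaw": 0,"fingers": 8.5},{"dp": [-3.7,4.6,0],"yaw": 0,"fingers": 8.5},{"dp": [0,4.6,0],"yaw": 0,"fingers": 8.5}]}}

```text
t: 12.52
ee_pos: [0.3785, 0.222, 0.2699]
orientation: [[0.057, 0.998, 0.0], [0.998, -0.057, 0.0], [0.0, 0.0, -1.0]]
force: [0.9, -0.0, 0.5]
width: 0.0851
grip_force: 0.0
```

Call:
{"api": "jog_arm", "payload": {"targets": [{"dp": [0,0,0],"yaw": 0,"fingers": 8.5},{"dp": [0,0,0],"yaw": 0,"fingers": 8.5}]}}

```text
t: 12.78
ee_pos: [0.381, 0.2206, 0.2692]
orientation: [[0.057, 0.998, -0.0], [0.998, -0.057, -0.001], [-0.001, -0.0, -1.0]]
force: [-0.7, -1.3, -1.0]
width: 0.085
grip_force: 0.0
```

```bash
python3 - <<'E'
from h import *
d=grab('wrist','wrist6'); s=env.sense(); print(s['t'],s['ee_pos'])
p=cloud(d); hsv=cv2.cvtColor(d['img'],cv2.COLOR_BGR2HSV)
g=((p[...,2]>.11)&(p[...,2]<.16)&(np.hypot(p[...,0]-.37,p[...,1]-.29)<.08)).astype(np.uint8); g[250:]=0
v=((p[...,2]>.125)&(p[...,2]<.16)&(np.hypot(p[...,0]-.394,p[...,1]-.165)<.04)).astype(np.uint8)
for n,m in(('starch',g),('van',v)):
    c,_=cv2.findContours(m,0,1)
    if not c: print(n,'none'); continue
    c=max(c,key=cv2.contourArea); z=np.median(p[...,2][m>0]); t=(onz(d,c[:,0],z)[:,:2]*1000).astype(np.float32)
    print(n,z,cv2.boundingRect(c),'circ',cv2.minEnclosingCircle(t),'rect',cv2.minAreaRect(t))
E
```

```text
12.825 [0.38118778 0.22021303 0.26920448]
starch 0.13086561135541966 (196, 72, 70, 74) circ ((364.7103271484375, 295.8851623535156), 36.55496597290039) rect ((364.82098388671875, 295.8250732421875), (64.86061096191406, 64.09471893310547), 89.86627960205078)
van 0.13505328750977777 (266, 211, 27, 28) circ ((406.9486999511719, 179.2864532470703), 15.36400032043457) rect ((406.5733947753906, 179.15084838867188), (26.993797302246094, 30.2673282623291), 16.018526077270508)
```

View pics/wrist6.png

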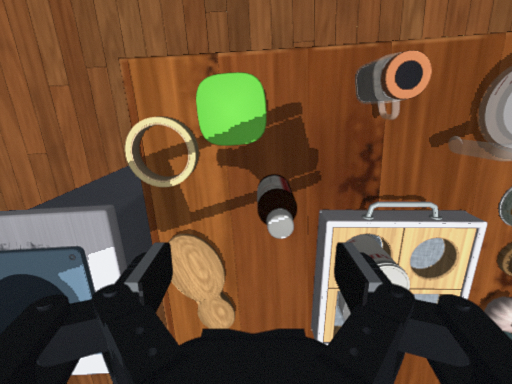

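The starch lid (green) is at (231,109), square to the world axes at (365,296) with its top at 131 mm. The vanilla cap is at (280,224), which is (407,179) with its top at 135 mm. The pepper jar at (400,75) is well clear. The starch goes next.

Call:
{"api": "jog_arm", "payload": {"force": 50, "targets": [{"dp": [-0.8,3.8,0],"yaw": 3.3,"fingers": 8.5},{"dp": [-0.8,3.8,0],"yaw": 0,"fingers": 8.5},{"dp": [0,0,-4],"yaw": 0,"fingers": 8.5},{"dp": [0,0,-4],"yaw": 0,"fingers": 8.5},{"dp": [0,0,0],"yaw": 0,"fingers": 8.5}]}}

```text
t: 13.45
ee_pos: [0.3636, 0.2948, 0.1868]
orientation: [[0.002, 1.0, -0.006], [1.0, -0.002, -0.003], [-0.003, -0.006, -1.0]]
force: [0.6, 0.3, 0.6]
width: 0.0846
grip_force: 0.0
```

Call:
{"api": "jog_arm", "payload": {"targets": [{"dp": [0.1,0.1,-4],"yaw": 0,"fingers": 8.5},{"dp": [0,0,-4],"yaw": 0,"fingers": 8.5},{"dp": [0,0,-1.7],"yaw": 0,"fingers": 8.5},{"dp": [0,0,0],"yaw": 0,"fingers": 8.5},{"dp": [0,0,0],"yaw": 0,"fingers": 5.5},{"dp": [0,0,0],"yaw": 0,"fingers": 5.5},{"dp": [0,0,0],"yaw": 0,"fingers": 5.5},{"dp": [0,0,0],"yaw": 0,"fingers": 5.5}]}}

```text
t: 14.45
ee_pos: [0.3672, 0.2983, 0.0943]
orientation: [[-0.0, 1.0, 0.003], [1.0, 0.0, 0.001], [0.001, 0.003, -1.0]]
force: [-1.9, -1.6, 5.8]
width: 0.0636
grip_force: 54.3
```

Call:
{"api": "jog_arm", "payload": {"targets": [{"dp": [0,0,3.9],"yaw": 0,"fingers": 5.5},{"dp": [0,0,3.9],"yaw": 0,"fingers": 5.5},{"dp": [0,0,3.9],"yaw": 0,"fingers": 5.5},{"dp": [0,0,3.9],"yaw": 0,"fingers": 5.5},{"dp": [3.7,-4.6,0],"yaw": 0,"fingers": 5.5},{"dp": [3.7,-4.6,0],"yaw": 0,"fingers": 5.5},{"dp": [3.7,-4.6,0],"yaw": 0,"fingers": 5.5},{"dp": [3.7,-4.6,0],"yaw": 0,"fingers": 5.5},{"dp": [3.7,-4.6,0],"yaw": -3.4,"fingers": 5.5},{"dp": [3.7,-4.6,0],"yaw": 0,"fingers": 5.5},{"dp": [3.7,-4.6,0],"yaw": 0,"fingers": 5.5},{"dp": [0,0,0],"yaw": 0,"fingers": 5.5}]}}

```text
t: 15.95
ee_pos: [0.627, -0.0284, 0.2479]
orientation: [[0.064, 0.998, 0.001], [0.998, -0.064, -0.001], [-0.001, 0.001, -1.0]]
force: [-1.0, -0.1, -2.5]
width: 0.0637
grip_force: 57.6
```

Call:
{"api": "jog_arm", "payload": {"targets": [{"dp": [0,0,0],"yaw": 0,"fingers": 5.5},{"dp": [0,0,0],"yaw": 0,"fingers": 5.5}]}}

```text
t: 16.2
ee_pos: [0.6244, -0.0229, 0.2488]
orientation: [[0.058, 0.998, 0.0], [0.998, -0.058, 0.0], [0.0, 0.0, -1.0]]
force: [-0.2, 0.4, -2.2]
width: 0.0636
grip_force: 57.6
```

```bash
python3 - <<'E'
from h import *
d=grab('wrist','wrist7'); s=env.sense(); R=np.array(s['orientation']); print(s['t'],s['ee_pos'],np.degrees(np.arctan2(R[1,1],R[0,1])))
E
```

```text
16.25 [ 0.62443017 -0.02279309  0.24888575] -3.3121689724112726
```

View pics/wrist7.png

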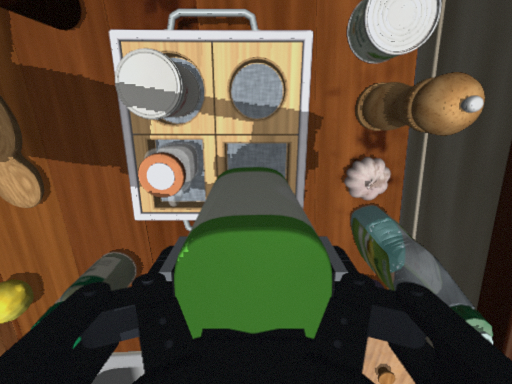

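The tin and salt stand in their wells at (150,85) and (162,175). The starch is held square and headed for the square well, so I'll nudge it and lower.

Call:
{"api": "jog_arm", "payload": {"targets": [{"dp": [0.4,-0.3,-3],"yaw": 0,"fingers": 5.5},{"dp": [0,0,-3.5],"yaw": 0,"fingers": 5.5},{"dp": [0,0,-2.5],"yaw": 0,"fingers": 5.5},{"dp": [0,0,0],"yaw": 0,"fingers": 5.5},{"dp": [0,0,-2],"yaw": 0,"fingers": 5.5},{"dp": [0,0,-1.5],"yaw": 0,"fingers": 5.5},{"dp": [0,0,-1],"yaw": 0,"fingers": 5.5},{"dp": [0,0,-0.5],"yaw": 0,"fingers": 5.5},{"dp": [0,0,0],"yaw": 0,"fingers": 5.5},{"dp": [0,0,0],"yaw": 0,"fingers": 5.5}]}}

```text
t: 17.5
ee_pos: [0.6294, -0.0272, 0.1087]
orientation: [[0.059, 0.998, 0.001], [0.998, -0.059, -0.0], [-0.0, 0.001, -1.0]]
force: [0.2, 1.1, -2.2]
width: 0.0635
grip_force: 57.6
```

Call:
{"api": "jog_arm", "payload": {"targets": [{"dp": [0,0,-0.3],"yaw": 0,"fingers": 5.5},{"dp": [0,0,0],"yaw": 0,"fingers": 5.5},{"dp": [0,0,0],"yaw": 0,"fingers": 8.2},{"dp": [0,0,0],"yaw": 0,"fingers": 8.2},{"dp": [0,0,0],"yaw": 0,"fingers": 8.2},{"dp": [0,0,4],"yaw": 0,"fingers": 8.2},{"dp": [0,0,5],"yaw": 0,"fingers": 8.2},{"dp": [0,0,5],"yaw": 0,"fingers": 8.2},{"dp": [-3.7,3.4,0],"yaw": 0,"fingers": 6},{"dp": [-3.7,3.4,0],"yaw": 0,"fingers": 6},{"dp": [-3.7,3.4,0],"yaw": 0,"fingers": 6},{"dp": [-3.7,3.4,0],"yaw": 0,"fingers": 6}]}}

```text
t: 19.0
ee_pos: [0.4798, 0.1099, 0.2452]
orientation: [[0.06, 0.998, 0.0], [0.998, -0.06, 0.0], [0.0, 0.0, -1.0]]
force: [0.2, 0.3, 0.5]
width: 0.0599
grip_force: 0.0
```

Call:
{"api": "jog_arm", "payload": {"targets": [{"dp": [-3.7,3.4,0],"yaw": 0,"fingers": 6},{"dp": [-3.7,3.4,0],"yaw": 0,"fingers": 6},{"dp": [0,0,0],"yaw": 0,"fingers": 6},{"dp": [0,0,0],"yaw": 0,"fingers": 6}]}}

```text
t: 19.5
ee_pos: [0.4076, 0.1769, 0.2455]
orientation: [[0.058, 0.998, 0.001], [0.998, -0.058, -0.0], [-0.0, 0.001, -1.0]]
force: [0.7, 0.2, -0.4]
width: 0.0602
grip_force: 0.0
```

```bash
python3 - <<'E'
from h import *
d=grab('wrist','wrist8'); s=env.sense(); print(s['t'],s['ee_pos'])
p=cloud(d)
v=((p[...,2]>.125)&(p[...,2]<.16)&(np.hypot(p[...,0]-.406,p[...,1]-.179)<.03)).astype(np.uint8)
c,_=cv2.findContours(v,0,1); c=max(c,key=cv2.contourArea); z=np.median(p[...,2][v>0])
print(z,cv2.boundingRect(c),cv2.minEnclosingCircle((onz(d,c[:,0],z)[:,:2]*1000).astype(np.float32)))
for n in('scene','side'):
    q=cloud(grab(n,n+'8')); m=(np.hypot(q[...,0]-.407,q[...,1]-.179)<.04)&(q[...,2]>.1)
    print(n,np.nanpercentile(q[...,2][m],98),q[m&(q[...,2]>.12)].mean(0).round(3))
    m=(np.hypot(q[...,0]-.628,q[...,1]+.026)<.05)&(q[...,2]>.12); print('starch',np.percentile(q[...,2][m],[50,95]) if m.any() else None)
E
```

```text
19.55 [0.40788818 0.17654621 0.24539722]
0.13511243566138542 (237, 178, 30, 31) ((407.1700439453125, 178.55506896972656), 14.684000968933105)
scene 0.5417708087197477 [0.395 0.159 0.405]
starch [0.14272134 0.1463254 ]
side 0.5536577785695372 [0.398 0.158 0.398]
starch [0.14186711 0.14779013]
```

Starch is seated, top at 146 mm. The vanilla cap is at (407,179), and I'll grip it by the cap.

Call:
{"api": "jog_arm", "payload": {"force": 40, "targets": [{"dp": [0,0.2,-3],"yaw": 0,"fingers": 6},{"dp": [0,0,-4],"yaw": 0,"fingers": 6},{"dp": [0,0,-3],"yaw": 0,"fingers": 6},{"dp": [0,0,-1.6],"yaw": 0,"fingers": 6},{"dp": [0,0,0],"yaw": 0,"fingers": 6},{"dp": [0,0,0],"yaw": 0,"fingers": 2},{"dp": [0,0,0],"yaw": 0,"fingers": 2},{"dp": [0,0,0],"yaw": 0,"fingers": 2},{"dp": [0,0,0],"yaw": 0,"fingers": 2},{"dp": [0,0,0],"yaw": 0,"fingers": 2}]}}

```text
t: 20.9
ee_pos: [0.408, 0.179, 0.1304]
orientation: [[0.059, 0.998, 0.003], [0.998, -0.059, 0.0], [0.0, 0.003, -1.0]]
force: [0.1, -0.1, 6.6]
width: 0.0273
grip_force: 39.7
```

Call:
{"api": "jog_arm", "payload": {"targets": [{"dp": [0,0,2],"yaw": 0,"fingers": 2},{"dp": [0,0,3.5],"yaw": 0,"fingers": 2},{"dp": [0,0,4],"yaw": 0,"fingers": 2},{"dp": [0,0,4],"yaw": 0,"fingers": 2},{"dp": [3,-1.4,0],"yaw": 0,"fingers": 2},{"dp": [4.5,-2.1,0],"yaw": 0,"fingers": 2},{"dp": [4.5,-2.1,0],"yaw": 0,"fingers": 2},{"dp": [4.5,-2.1,0],"yaw": 0,"fingers": 2},{"dp": [3.6,-1.7,0],"yaw": 0,"fingers": 2},{"dp": [2.5,-1.1,0],"yaw": 0,"fingers": 2},{"dp": [0,0,0],"yaw": 0,"fingers": 2},{"dp": [0,0,0],"yaw": 0,"fingers": 2}]}}

```text
t: 22.4
ee_pos: [0.6322, 0.0743, 0.2636]
orientation: [[0.059, 0.998, -0.002], [0.998, -0.059, 0.0], [0.0, -0.002, -1.0]]
force: [-0.5, -0.1, -1.8]
width: 0.0267
grip_force: 40.2
```

```bash
python3 - <<'E'
from h import *
s=env.sense(); print(s['t'],s['ee_pos'],s['width'],s['force'])
a=grab('scene','scene9'); b=grab('side','side9')
cv2.imwrite('pics/crop9.png',np.hstack([cv2.resize(x['img'][60:230,y:y+170],(390,390),interpolation=2) for x,y in((a,190),(b,200))]))
E
```

```text
22.4 [0.63220839 0.0742877  0.26355958] 0.02671556682537906 [-0.46294099 -0.09088995 -1.80593271]
```

View pics/crop9.png

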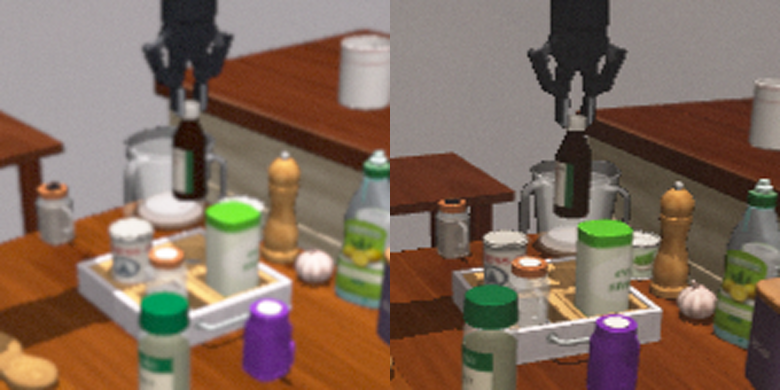

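The bottle hangs nearly vertical above the small round well, at (190,150) in the left crop and (575,165) in the right. The other three stand upright in the tray. Lowering it now.

Call:
{"api": "jog_arm", "payload": {"targets": [{"dp": [0.2,0,-3],"yaw": 0,"fingers": 2},{"dp": [0,0,-3],"yaw": 0,"fingers": 2},{"dp": [0,0,0],"yaw": 0,"fingers": 2},{"dp": [0,0,-2],"yaw": 0,"fingers": 2},{"dp": [0,0,-2],"yaw": 0,"fingers": 2},{"dp": [0,0,-1],"yaw": 0,"fingers": 2},{"dp": [0,0,-0.6],"yaw": 0,"fingers": 2},{"dp": [0,0,0],"yaw": 0,"fingers": 2},{"dp": [0,0,0],"yaw": 0,"fingers": 2}]}}

```text
t: 23.62
ee_pos: [0.6355, 0.0739, 0.1492]
orientation: [[0.059, 0.998, 0.001], [0.998, -0.059, -0.0], [0.0, 0.001, -1.0]]
force: [0.7, 0.4, -1.7]
width: 0.0272
grip_force: 40.2
```

Call:
{"api": "jog_arm", "payload": {"targets": [{"dp": [0,0,-0.4],"yaw": 0,"fingers": 2},{"dp": [0,0,0],"yaw": 0,"fingers": 2},{"dp": [0,0,0],"yaw": 0,"fingers": 2}]}}

```text
t: 24.0
ee_pos: [0.6353, 0.0739, 0.1445]
orientation: [[0.059, 0.998, 0.001], [0.998, -0.059, -0.0], [0.0, 0.001, -1.0]]
force: [0.4, 1.4, -0.6]
width: 0.027
grip_force: 40.3
```

Call:
{"api": "jog_arm", "payload": {"targets": [{"dp": [0,0,0],"yaw": 0,"fingers": 3.2},{"dp": [0,0,0],"yaw": 0,"fingers": 4},{"dp": [0,0,0],"yaw": 0,"fingers": 5.5},{"dp": [0,0,0],"yaw": 0,"fingers": 5.5},{"dp": [0,0,0],"yaw": 0,"fingers": 5.5},{"dp": [0,0,3],"yaw": 0,"fingers": 5.5},{"dp": [0,0,4],"yaw": 0,"fingers": 5.5},{"dp": [0,0,4],"yaw": 0,"fingers": 5.5},{"dp": [-3,-4,2],"yaw": 0,"fingers": 5.5},{"dp": [-3,-4,0],"yaw": 0,"fingers": 5.5},{"dp": [0,0,0],"yaw": 0,"fingers": 5.5},{"dp": [0,0,0],"yaw": 0,"fingers": 5.5}]}}

```text
t: 25.5
ee_pos: [0.5754, -0.0059, 0.2745]
orientation: [[0.06, 0.998, 0.001], [0.998, -0.06, 0.001], [0.001, 0.001, -1.0]]
force: [-0.2, 0.6, -0.1]
width: 0.0551
grip_force: 0.0
```

Call:
{"api": "jog_arm", "payload": {"targets": [{"dp": [0,0,0],"yaw": 0,"fingers": 5.5},{"dp": [0,0,0],"yaw": 0,"fingers": 5.5},{"dp": [0,0,0],"yaw": 0,"fingers": 5.5},{"dp": [0,0,0],"yaw": 0,"fingers": 5.5},{"dp": [0,0,0],"yaw": 0,"fingers": 5.5},{"dp": [0,0,0],"yaw": 0,"fingers": 5.5}]}}

```text
t: 26.25
ee_pos: [0.5751, -0.0061, 0.2743]
orientation: [[0.059, 0.998, 0.0], [0.998, -0.059, -0.0], [-0.0, 0.0, -1.0]]
force: [-0.2, 0.6, -0.5]
width: 0.0549
grip_force: 0.0
```

```bash
python3 - <<'E'
from h import *
d=grab('wrist','wrist10'); s=env.sense(); print(s['t'],s['ee_pos'])
p=cloud(d)
for n,x,y,z0,z1 in[('van',.634,.074,.135,.17),('tin',.534,.08,.098,.13),('starch',.628,-.026,.13,.16),('salt',.529,-.010,.09,.12)]:
    m=((p[...,2]>z0)&(p[...,2]<z1)&(np.hypot(p[...,0]-x,p[...,1]-y)<.055)).astype(np.uint8)
    c,_=cv2.findContours(m,0,1)
    if not c: print(n,'-'); continue
    c=max(c,key=cv2.contourArea); z=np.median(p[...,2][m>0]); t=(onz(d,c[:,0],z)[:,:2]*1000).astype(np.float32)
    print(n,z,cv2.boundingRect(c),cv2.minEnclosingCircle(t),'rect',cv2.minAreaRect(t))
a=grab('scene','scene10'); 
cv2.imwrite('pics/fin.png',np.hstack([cv2.resize(a['img'][120:260,150:350],(400,280),interpolation=2),cv2.resize(d['img'],(373,280))]))
E
```

```text
26.3 [ 0.57505786 -0.00609654  0.27433943]
van 0.14889868686990776 (297, 85, 33, 34) ((632.9005737304688, 71.91549682617188), 14.713891983032227) rect ((633.0291137695312, 71.780517578125), (27.643014907836914, 28.14329719543457), 89.33258056640625)
tin 0.10821755051726994 (179, 69, 59, 64) ((534.3987426757812, 78.74867248535156), 30.500720977783203) rect ((534.4614868164062, 78.85752868652344), (60.71017074584961, 59.25718307495117), 85.58172607421875)
starch 0.14490483701252788 (272, 174, 67, 64) ((626.0346069335938, -27.75386619567871), 38.48424530029297) rect ((626.2675170898438, -27.16455078125), (66.7635269165039, 65.94693756103516), 87.71484375)
salt 0.10285701555130272 (193, 161, 41, 42) ((530.7792358398438, -6.7365403175354), 24.803524017333984) rect ((529.9873657226562, -6.880624771118164), (47.889732360839844, 45.38999557495117), 85.37834930419922)
```

View pics/fin.png

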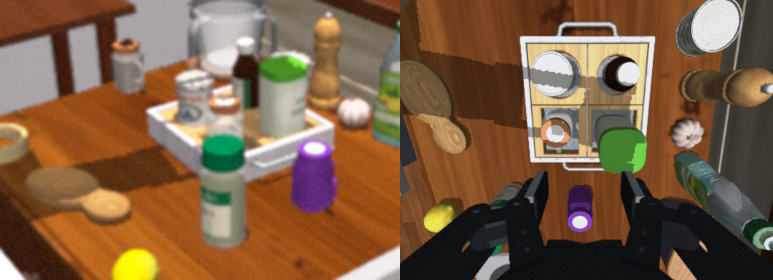

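All four stand upright in their wells, each within about 4 mm of the middle and with tops 14 mm above their worktop readings. The final picture shows the pepper jar and spice bottle upright where they were, and the gripper clear of everything.

```bash
python3 -c "
from plant import env
print(env.job_done())"
```

```text
the job is handed in; nothing more can be done
None
```

The job is handed in at about 26 s: vanilla, baking powder, starch and salt jar stand upright in their own wells, and the pepper jar and green-capped bottle were left untouched; the hand-in call returned no verdict.

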